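# Lock the feed roller's shaft with its linchpin

## Robot

A 6-joint arm with a two-finger parallel gripper is mounted at the origin on the work surface. World frame = base frame: x ahead of the robot, y to its left, z up, the work surface at z = 0. Lengths are in mm, angles in rad, forces in N, time in s.
With the tool pointing down it reaches from about 275 to 750 mm from the base axis. Payload 10.2 kg.
Tool frame: the origin (TCP) lies at the very end of the fingers, on their centre line; the grasp point (between the pads) lies 19 mm behind it; z points along the fingers, y is the direction in which the jaws open and shut (so a half turn about z gives the same grasp; the last joint's range is limited). The gripper opens to 85 mm and grips with 20 to 120 N. Pads are 22 mm wide; open, the fingers measure 114 mm over their backs; the gripper's body (76 mm by 85 mm) begins 54 mm behind the grasp point. The pads swing forward as they close: fully open they stand 13 mm farther back than shut.
Start: joints at [1.035, 0.313, 1.498, -0, 1.331, -0.223], TCP at [161.568, 499.527, 231.294] pointing down, gripper open.
Joint ranges: [-2.94, 2.94], [-0.97, 2.17], [0.19, 2.56], [-1.23, 4.37], [0.02, 3.11], [-2.88, 2.88]. Speed limits (rad/s): [2.39, 2.39, 3.01, 3.14, 3.14, 3.14].

## Interface

Orientations are given as a unit quaternion [w, x, y, z].
In Python, from rig import sensors, imaging, ctrl gives the robot as it stands.
- The arm moves only by the shell command python3 -m creep 'ROWS' [FORCE]. ROWS is JSON, a list of rows, each an object with "grip": the finger opening in mm, from 0 to 85.4; "linear": the shift along the tool's x, y, z in mm, a list of three; "rot": the turn, a rotation vector about the tool's x, y, z in rad, a list of three. A call has 1 to 12 rows; each row shifts and turns the commanded pose from where the row before left it, along the tool's axes as they then stand; what a row does not reach is not made up. A row lasts 1/12 s, in which the tool goes at most 41.7 mm and 7.16 degrees, less where a joint would pass 70% of its speed; a pose out of reach is approached as far as the arm can. A call with a gripper value outside its range is refused whole. The fingers move at their own pace and stop on an object; FORCE is the grip in N (left out, the last holds). Time passes only in rows, so rows that do not move let the fingers close. It gives the time, the measured TCP pose, the force and the opening at its end, in the units of the state.
- sensors.sense(): the state, without advancing time (a new reading comes with each control period).
- imaging.capture(name): name is "scene" or "side" or "wrist"; returns (picture, depth): 400x640x3 uint8, red, green, blue; 400x640 float32, mm along the optical axis (not along the pixel's ray), 0 where there is no reading.
- imaging.camera_params(name): a dict with "intrinsics" (3x3 intrinsics, pixels), "k1" (the pictures are not rectified: a ray, as slopes to the right and down, at radius r is drawn at 1 + k1 r^2 times it, then the intrinsics apply), "R" (3x3) and "t" (3): a world point X has camera coordinates R X + t. Camera axes: x right, y down, z forward; pixel columns grow to the right and rows downward; lengths in mm; the calibration is good to about 2 mm. A picture is of the moment at which its call begins: read the wrist's pose just before it. camera_params takes no time and is no camera call; for the wrist camera it gives the pose at the moment of the call.
- ctrl.finish_job(): hands the job in, once; it reports no verdict.
The state is a dict: "time_s": time; "joints": joint angles; "dq": joint speeds; "tau": joint torques, N m; "eef_pos": TCP position; "ee_rot": TCP orientation; "force": force on the tool from outside, world axes, zero at the start; "wrist_torque": the same for the moment, N m; "grip_width": opening from 0.0 (shut) to 1.0 (fully open).
Only numpy, scipy, OpenCV 4.12 (cv2) and the standard library are available. Lean on these libraries where they do the work, as an engineer would, in place of code of your own. Each camera call takes 0.05 s, during which the arm holds its last target.

## Task

The feed roller of the bench-top fish skinner has just been refitted: push the brass-headed linchpin fully home through the hole in the shaft end. Then swing the pin's wire ring up and over the shaft end and press its blue tab until the ring is fully closed around the shaft, and let go. Leave the tray, the plate and the bottle alone.

Things in the scene. Friction and masses are not known exactly. Their poses are not given: they have to be found in the camera images.
- stand: Fixed bench-top fish skinner: two aluminium cheeks, a white ribbed roller between them, a white motor box at the far end. Its level steel shaft (30 mm dia, axis 110 mm above the bench) lies along the unit's y axis and sticks out of the near cheek towards -y ('outboard'). Origin on the bench straight below the linchpin; z up. Only bench lies under the pin; the 12 mm base plate begins at y +40 mm.
- shaft_end (a point): Centre of the shaft's free end face, 14 mm outboard of the linchpin's axis, 110 mm above the bench. From the pin's axis inboard (+y of the stand): bearing collar (48 mm dia) from 39 mm, cheek (100 mm wide, top 130 mm above the bench) 45 to 57, roller (73 mm dia, top 147 mm above the bench) 57 to 200, motor box (110 mm wide, top 151 mm with buttons) to 282.
- pin (a joint): Height of the linchpin above home, in m: 0 = fully home (head resting on the shaft), stop at 0.045; starts 0.025 to 0.042 with its steel rod (10 mm dia) already in the shaft's upright hole. It slides straight up and down. About 6 N of friction: it stays where it is left; 8 to 12 N on the head pushes it down.
- pin_head (a point): Centre of the flat top of the linchpin's brass head (30 mm dia, 16 mm high). 141 mm above the bench when home.
- ring_hinge (a point): Centre of the ring's hinge, inside the head, 8 mm below its top (133 mm above the bench when home); moves with the pin. The hinge axis lies along the stand's x, across the shaft.
- bail (a joint): Angle of the wire ring on its hinge, rad: 0 = closed, hanging straight down with the shaft through it (stop); 1.57 = level, pointing outboard; 3.14 = straight up; more = leaning back to the roller (stop 4.15). Starts at 3.5 to 3.9. Stiff hinge (0.06 N m, about 1 N at the tab): it stays where left, never falls or snaps; push it all the way. With the pin well up the shaft blocks it.
- ring_tab (a point): Centre of the blue tab at the ring's far end. Ring: loop of 6 mm wire, 52 mm wide outside, end bar 56 mm from the hinge axis. The tab (44 mm wide along the hinge axis, 30 long, 5 thick) goes on from the end bar, bent 0.44 rad off the loop's plane towards larger ring angles (outboard when closed, up when level, to the roller when upright). Push on that face to close the ring.
- tray: Loose metal tray, 160 x 200 mm, 35 mm high; origin under its centre. Leave alone.
- plate: Loose deep-blue round plate, 230 mm dia, 25 mm high; origin under its centre. Leave alone.
- bottle: Loose white bottle with green cap, 70 mm dia, 190 mm high; origin under its centre. Leave alone.

How it is judged:
By the outcome, as a careful person would: the job done as asked, in the order asked, and still so for the second after the job is handed in, with the robot touching nothing.
It also fails if it takes over 51 s, if anything falls off the work surface, if the arm or the gripper's body presses on something with over 40 N, if the wrist force passes 120 N, or if a joint passes its speed limit or range.

## Working session

There is one attempt and no reset: what is moved stays moved. The work goes in short steps, Python scripts to look and compute and a shell command to move; the robot and the scene stay as the last step left them, time stands still between calls to the robot, and variables do not carry over. Pictures are saved under pics/ and viewed, and the job is handed in when it is done.

```bash
mkdir -p pics; ls
python3 - <<'E'
from rig import sensors, imaging, ctrl
import cv2,numpy as np
s=sensors.sense();print(s)
for n in["scene","side","wrist"]:
    p,d=imaging.capture(n);cv2.imwrite(f"pics/{n}0.png",p[:,:,::-1]);np.save(f"pics/{n}0.npy",d)
    c=imaging.camera_params(n);print(n,c)
E
```

```text
pics
{'time_s': 0.0, 'joints': array([ 1.03457499e+00,  3.13415557e-01,  1.49844787e+00, -3.17233077e-05,
        1.33101220e+00, -2.23405733e-01]), 'dq': array([-0.00147208, -0.00152503, -0.00152538, -0.00077543, -0.00058497,
        0.00141204]), 'tau': array([ 6.00268577e-04, -4.12267256e+01, -2.59755135e+01, -8.95814878e-05,
        4.06159743e-03,  5.21870760e-06]), 'eef_pos': array([161.44520365, 499.27983289, 230.74864391]), 'ee_rot': array([-2.23521788e-04,  1.55767109e-01,  9.87793600e-01, -6.01481537e-04]), 'force': array([-0.24776217, -0.13063809, -0.02393859]), 'wrist_torque': array([-0.01436275, -0.00302069, -0.06314982]), 'grip_width': 0.9986513538750802}
scene {'intrinsics': array([[431.6011769 ,   0.        , 320.97346115],
       [  0.        , 431.6011769 , 198.56763308],
       [  0.        ,   0.        ,   1.        ]]), 'k1': -0.050137574063195946, 'R': array([[ 0.22930016,  0.9733248 ,  0.00776371],
       [ 0.79344568, -0.18229149, -0.5807011 ],
       [-0.56379552,  0.13931493, -0.81407982]]), 't': array([ -94.43215627, -309.30622843, 1558.94809869])}
side {'intrinsics': array([[423.07163946,   0.        , 326.66117235],
       [  0.        , 423.07163946, 201.58680602],
       [  0.        ,   0.        ,   1.        ]]), 'k1': -0.07548114379492515, 'R': array([[ 0.94777691, -0.31838137,  0.01876809],
       [-0.2169282 , -0.68666651, -0.69385247],
       [ 0.23379712,  0.65354602, -0.71987256]]), 't': array([-486.44273722,  174.65986608, 1192.62534614])}
wrist {'intrinsics': array([[295.93752752,   0.        , 320.39622385],
       [  0.        , 295.93752752, 201.92136062],
       [  0.        ,   0.        ,   1.        ]]), 'k1': -0.03810452615782176, 'R': array([[ 0.30725254,  0.95162674, -0.0015535 ],
       [ 0.91633663, -0.29541716,  0.27028853],
       [ 0.25675487, -0.08447037, -0.96277811]]), 't': array([-524.96630774,  -36.63908773,  377.58760052])}
```

View pics/scene0.png

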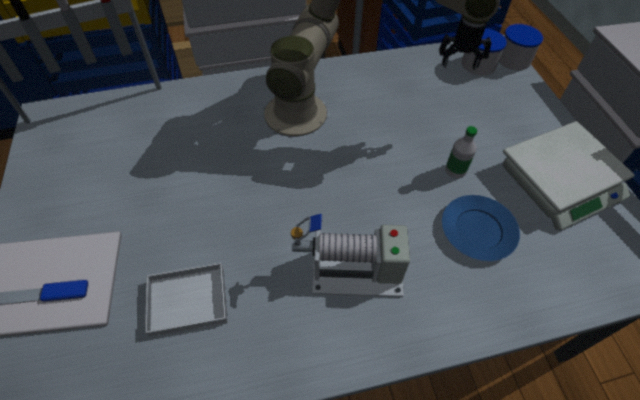

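View pics/side0.png

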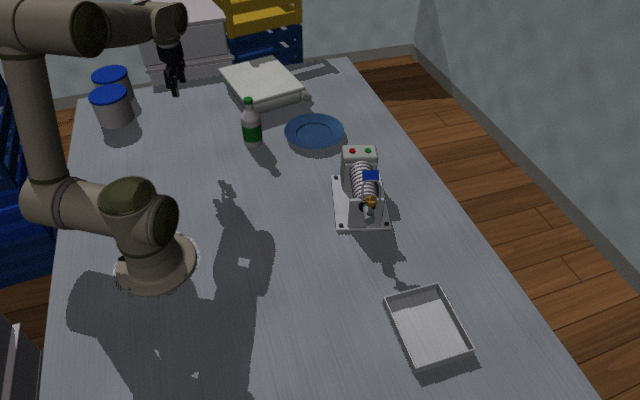

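View pics/wrist0.png

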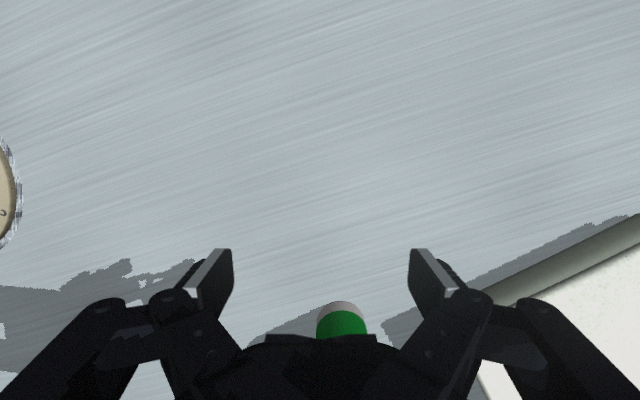

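The skinner is seen with its pin at about (298,232) in scene and (371,201) in side. The blue tab is at (316,222) and (371,175).

```bash
cat > h.py <<'E'
import cv2,numpy as np
from rig import sensors, imaging, ctrl
def ray(c,uv):
    K=c["intrinsics"];x=np.array([(uv[0]-K[0,2])/K[0,0],(uv[1]-K[1,2])/K[1,1]]);s=x.copy()
    for _ in range(20): s=x/(1+c["k1"]*(s@s))
    d=c["R"].T@np.r_[s,1];o=-c["R"].T@c["t"];return o,d
def pz(c,uv,z):
    o,d=ray(c,uv);return o+d*(z-o[2])/d[2]
def pd(c,uv,D):
    o,d=ray(c,uv);return o+d*D
def tri(c1,a,c2,b):
    A=np.zeros((3,3));B=np.zeros(3);R=[]
    for c,u in((c1,a),(c2,b)):
        o,d=ray(c,u);d=d/np.linalg.norm(d);P=np.eye(3)-np.outer(d,d);A+=P;B+=P@o;R.append((o,P))
    X=np.linalg.solve(A,B);return X,[np.linalg.norm(P@(X-o)) for o,P in R]
def proj(c,X):
    q=c["R"]@X+c["t"];s=q[:2]/q[2];s=s*(1+c["k1"]*(s@s));K=c["intrinsics"];return K[0,0]*s[0]+K[0,2],K[1,1]*s[1]+K[1,2]
E
python3 - <<'E'
from h import *
for n,(a,b,w,h) in dict(scene=(270,195,160,110),side=(315,135,90,105)).items():
    p=cv2.imread(f"pics/{n}0.png")[b:b+h,a:a+w]
    k=5
    cv2.imwrite(f"pics/{n}c.png",cv2.resize(p,None,fx=k,fy=k,interpolation=2))
E
```

```text
(no output)
```

View pics/scenec.png

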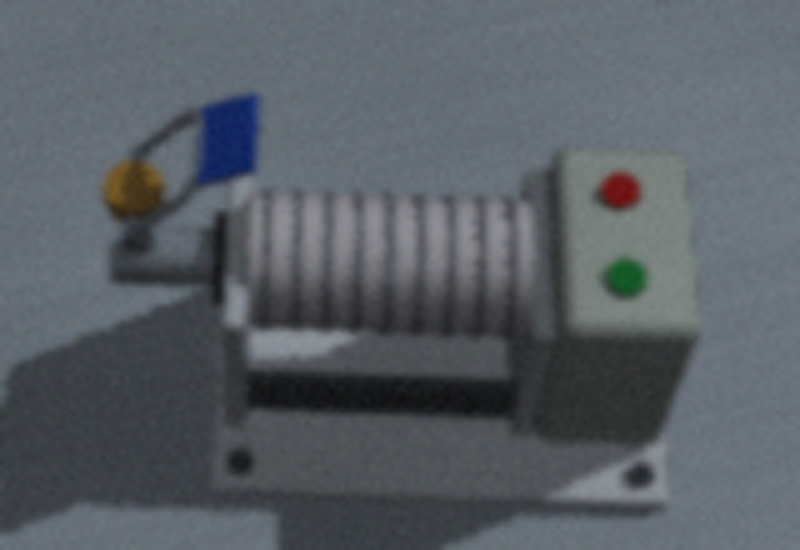

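View pics/sidec.png

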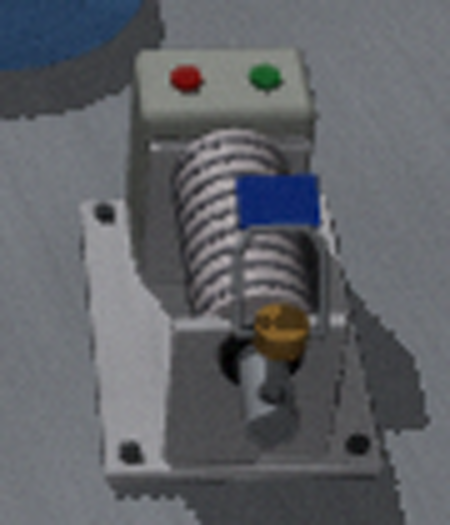

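Run:
```python
from h import *
S=imaging.camera_params("scene");D=imaging.camera_params("side")
sc=lambda x,y:(270+(x+.5)/5-.5,195+(y+.5)/5-.5); sd=lambda x,y:(315+(x+.5)/5-.5,135+(y+.5)/5-.5)
np.set_printoptions(precision=1,suppress=True)
b1=pz(S,sc(239,461),12.5);b2=pz(S,sc(640,474),12.5)
e=[pz(D,sd(*q),12.5) for q in((357,443),(130,452),(104,212))]
print(b1,b2,*e)
print("dirs",np.degrees(np.arctan2(*(b2-b1)[[1,0]])),np.degrees(np.arctan2(*(e[2]-e[1])[[1,0]])),np.degrees(np.arctan2(*(e[0]-e[1])[[1,0]])))
r=tri(S,sc(620,190),D,sd(187,78));g=tri(S,sc(626,277),D,sd(265,76));print("btn",r,g)
cen={}
for n in("scene","side"):
    im=cv2.imread(f"pics/{n}0.png");hsv=cv2.cvtColor(im,cv2.COLOR_BGR2HSV)
    x0,y0,x1,y1=(285,205,335,250) if n=="scene" else (355,160,390,215)
    for nm,lo,hi in(("head",(12,120,60),(30,255,255)),("tab",(108,150,60),(125,255,255))):
        m=np.zeros(hsv.shape[:2],np.uint8);m[y0:y1,x0:x1]=cv2.inRange(hsv,lo,hi)[y0:y1,x0:x1]
        ys,xs=np.nonzero(m);cen[n,nm]=(xs.mean(),ys.mean());print(n,nm,len(xs),xs.min(),xs.max(),ys.min(),ys.max(),cen[n,nm])
        d=np.load(f"pics/{n}0.npy")[m>0];print(np.percentile(d,[10,50,90]), pd(S if n=="scene" else D,cen[n,nm],np.median(d)))
for k in("head","tab"):print(k,tri(S,cen["scene",k],D,cen["side",k]))
print("shaft end top scene",pz(S,sc(112,245),110),pz(D,sd(268,425),110))
```

```text
[680.4 -73.2  12.5] [736.6 134.4  12.5] [681.7 -70.3  12.5] [546.2 -34.7  12.5] [602.5 173.1  12.5]
dirs 74.83457214544364 74.8315517114993 -14.712756855296409
btn (array([639.4, 135. , 149.9]), [np.float64(0.15838022530906395), np.float64(0.15838022530914783)]) (array([687.3, 122.1, 149.6]), [np.float64(0.5981270194199361), np.float64(0.5981270194200669)])
scene head 80 291 301 228 236 (np.float64(296.3), np.float64(232.05))
[1051.9 1057.1 1062.9] [ 601.2 -108.2  181.5]
scene tab 150 310 320 214 230 (np.float64(315.38), np.float64(222.38666666666666))
[1008.  1018.  1027.8] [613.6 -62.9 228.8]
side head 86 366 376 196 206 (np.float64(370.6860465116279), np.float64(200.45348837209303))
[1121.5 1129.3 1135.4] [ 596.2 -111.7  180.2]
side tab 159 362 378 170 180 (np.float64(370.25786163522014), np.float64(174.59119496855345))
[1125.2 1129.3 1133.6] [610.2 -63.9 228.2]
head (array([ 598.1, -107.9,  176.1]), [np.float64(0.18810561075310364), np.float64(0.18810561075315158)])
tab (array([611.5, -62.2, 225.9]), [np.float64(0.4447201729739702), np.float64(0.44472017297387567)])
shaft end top scene [ 590.1 -120.2  110. ] [ 593.6 -117.3  110. ]
```

Run:
```python
from h import *
from scipy.spatial.transform import Rotation as Ro
np.set_printoptions(precision=2,suppress=True)
s=sensors.sense();q=s["ee_rot"];R=Ro.from_quat([*q[1:],q[0]])
c=imaging.camera_params("wrist");C=-c["R"].T@c["t"]
print("cam in tool",R.inv().apply(C-s["eef_pos"])); print(R.as_matrix())
S=imaging.camera_params("scene");print("bottle cap",pz(S,(471,131),190),"base",pz(S,(458,168),5))
sx=np.array([.965,-.262,0]);sy=np.array([.262,.965,0])
T=np.c_[sy,sx,[0,0,-1]];print("turn",(R.inv()*Ro.from_matrix(T)).as_rotvec())
```

```text
cam in tool [  67.05    0.56 -141.73]
[[-0.95  0.31 -0.  ]
 [ 0.31  0.95 -0.  ]
 [ 0.   -0.   -1.  ]]
bottle cap [384.77 454.85 190.  ] base [375.17 470.64   5.  ]
turn [-0.    0.    1.52]
```

```bash
python3 -m creep '[{"grip":0,"linear":[0,0,-6],"rot":[0,0,0.124]},{"grip":0,"linear":[0,0,-6],"rot":[0,0,0.124]},{"grip":0,"linear":[0,0,-6],"rot":[0,0,0.124]},{"grip":0,"linear":[0,0,-6],"rot":[0,0,0.124]},{"grip":0,"linear":[0,0,-6],"rot":[0,0,0.124]},{"grip":0,"linear":[0,0,-6],"rot":[0,0,0.124]},{"grip":0,"linear":[0,0,-6],"rot":[0,0,0.124]},{"grip":0,"linear":[0,0,-6],"rot":[0,0,0.124]},{"grip":0,"linear":[0,0,-6],"rot":[0,0,0.124]},{"grip":0,"linear":[0,0,-6],"rot":[0,0,0.124]},{"grip":0,"linear":[0,0,-6],"rot":[0,0,0.124]},{"grip":0,"linear":[0,0,-6],"rot":[0,0,0.124]}]' 40
cat >> h.py <<'E'
from scipy.spatial.transform import Rotation as Ro
P0=np.array([598.3,-108,0]);sx=np.array([.965,-.262,0]);sy=np.array([.262,.965,0])
def pose():
    s=sensors.sense();q=s["ee_rot"];return s,s["eef_pos"],Ro.from_quat([*q[1:],q[0]])
def to(x,y,z,tilt=None):
    "stand coords target -> tool shift; tilt: tip inboard"
    s,p,R=pose();W=P0+sx*x+sy*y+np.array([0,0,z]);print("t",round(s["time_s"],2),"stand now",stand(p),"F",s["force"].round(1),"shift tool",R.inv().apply(W-p).round(1))
    if tilt is not None:
        zz=sy*np.sin(tilt)-np.array([0,0,np.cos(tilt)]);T=np.c_[np.cross(sx,zz),sx,zz]
        print("rot",(R.inv()*Ro.from_matrix(T)).as_rotvec().round(3))
def stand(p):
    d=np.asarray(p)-P0;return np.round([d@sx,d@sy,d[2]],1)
E
python3 -c "
from h import *
to(0,-6,290,0.0)"
```

```text
time_s: 1.15
eef_pos: [161.5, 499.4, 303.3]
ee_rot: [0.0, 0.785, 0.619, -0.0]
force: [-0.3, -0.4, -0.2]
grip_width: -0.003
t 1.15 stand now [-580.7  471.7  303.3] F [-0.3 -0.4 -0.2] shift tool [-494.4  566.6   13.5]
rot [-0.     0.001  0.029]
```

```bash
python3 -m creep '[{"grip":0,"linear":[-24,28,0],"rot":[0,0,0.029]},{"grip":0,"linear":[-24,28,0],"rot":[0,0,0]},{"grip":0,"linear":[-24,28,0],"rot":[0,0,0]},{"grip":0,"linear":[-24,28,0],"rot":[0,0,0]},{"grip":0,"linear":[-24,28,0],"rot":[0,0,0]},{"grip":0,"linear":[-24,28,0],"rot":[0,0,0]},{"grip":0,"linear":[-24,28,0],"rot":[0,0,0]},{"grip":0,"linear":[-24,28,0],"rot":[0,0,0]},{"grip":0,"linear":[-24,28,0],"rot":[0,0,0]},{"grip":0,"linear":[-24,28,0],"rot":[0,0,0]},{"grip":0,"linear":[-24,28,0],"rot":[0,0,0]},{"grip":0,"linear":[-24,28,0],"rot":[0,0,0]}]' 
python3 -c "
from h import *
to(0,-6,290,0.0)"
```

```text
time_s: 2.15
eef_pos: [414.1, 134.0, 303.3]
ee_rot: [-0.0, 0.793, 0.61, 0.0]
force: [1.0, 0.7, 0.1]
grip_width: 0.0
t 2.15 stand now [-241.2  185.2  303.3] F [1.  0.7 0.1] shift tool [-192.7  240.1   13.2]
rot [-0.    -0.     0.006]
```

```bash
python3 -m creep '[{"grip":0,"linear":[-24,30,0],"rot":[0,0,0.006]},{"grip":0,"linear":[-24,30,0],"rot":[0,0,0]},{"grip":0,"linear":[-24,30,0],"rot":[0,0,0]},{"grip":0,"linear":[-24,30,0],"rot":[0,0,0]},{"grip":0,"linear":[-24,30,0],"rot":[0,0,0]},{"grip":0,"linear":[-24,30,0],"rot":[0,0,0]},{"grip":0,"linear":[-24,30,0],"rot":[0,0,0]},{"grip":0,"linear":[-24,30,0],"rot":[0,0,0]},{"grip":0,"linear":[0,0,6],"rot":[0,0,0]},{"grip":0,"linear":[0,0,7],"rot":[0,0,0]}]'
python3 - <<'E'
from h import *
to(0,-6,200,0.0)
c=imaging.camera_params("wrist")
p,d=imaging.capture("wrist");cv2.imwrite("pics/w1.png",p[:,:,::-1]);np.save("pics/w1.npy",d)
p2,_=imaging.capture("side");cv2.imwrite("pics/s1.png",cv2.resize(p2[115:255,290:440,::-1],None,fx=4,fy=4,interpolation=2))
hsv=cv2.cvtColor(p,cv2.COLOR_RGB2HSV)
for nm,lo,hi in(("head",(12,120,50),(30,255,255)),("tab",(108,150,50),(125,255,255))):
    m=cv2.inRange(hsv,lo,hi);n,l,st,ce=cv2.connectedComponentsWithStats(m);
    i=1+np.argmax(st[1:,4]);D=d[l==i];print(nm,st[i],ce[i],np.percentile(D,[10,50,90]))
    X=pd(c,ce[i],np.median(D));print(X,stand(X))
E
```

```text
time_s: 2.98
eef_pos: [595.4, -113.7, 288.8]
ee_rot: [-0.001, 0.795, 0.607, -0.0]
force: [-0.2, 1.2, -0.0]
grip_width: 0.003
t 2.98 stand now [ -1.3  -6.3 288.8] F [-0.2  1.2 -0. ] shift tool [ 0.2  1.4 88.8]
rot [-0.001 -0.    -0.002]
head [  556     0    84   400 28800] [603.21875    189.79892361] [1048.47467041 1204.87347412 1440.30853271]
[1695.63488731 -629.24832418 -744.25635847] [1195.5 -215.5 -744.3]
tab [ 290  123   67   39 2430] [322.92222222 141.30617284] [192.00436249 198.74269867 208.12845917]
[612.7385679  -62.08210305 228.20051966] [  1.9  48.1 228.2]
```

View pics/w1.png

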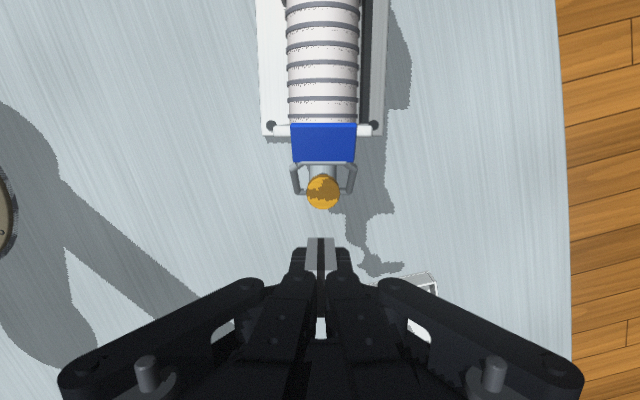

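View pics/s1.png

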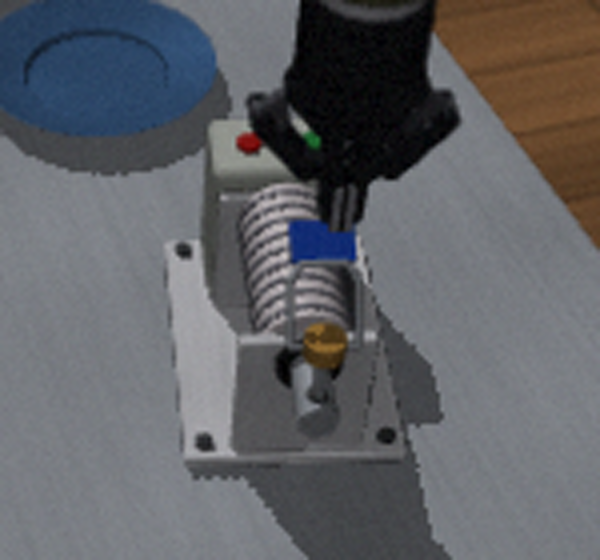

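Run:
```python
from h import *
c=imaging.camera_params("wrist");p=cv2.imread("pics/w1.png");d=np.load("pics/w1.npy")
hsv=cv2.cvtColor(p,cv2.COLOR_BGR2HSV);m=cv2.inRange(hsv,(12,120,50),(30,255,255));m[:,:300]=0;m[:,345:]=0;m[:165]=0;m[215:]=0
cs=max(cv2.findContours(m,0,2)[0],key=cv2.contourArea);print(cv2.minEnclosingCircle(cs),cv2.boundingRect(cs))
D=d[m>0];print(np.percentile(D,[5,30,50,70,95]))
P=np.array([pd(c,(u,v),d[v,u]) for v,u in zip(*np.nonzero(m))]);top=P[:,2]>np.percentile(P[:,2],95)-8
print(np.percentile(P[:,2],[5,50,95]))
t=P[P[:,2]>np.median(P[:,2])-4];s=np.array([stand(q) for q in t]);print(s.min(0),s.max(0),np.median(s,0))
```

```text
((322.80120849609375, 191.56024169921875), 17.24228858947754) (307, 175, 33, 34)
[254.64773026 256.5986145  257.92945862 259.20888977 261.50906219]
[178.01802963 179.97626203 181.17056119]
[-13.5 -12.1 176. ] [ 14.6  64.3 430.5] [  0.5   2.9 180. ]
```

Wrist view: head at about (322,192), with the tab behind it at (323,141) and the fingers aligned with both. The head top is at 180 mm, so the pin is about 39 mm up. Next is the push down.

```bash
python3 -m creep '[{"grip":0,"linear":[2,2,15],"rot":[0,0,0]},{"grip":0,"linear":[0,0,20],"rot":[0,0,0]},{"grip":0,"linear":[0,0,20],"rot":[0,0,0]},{"grip":0,"linear":[0,0,20],"rot":[0,0,0]},{"grip":0,"linear":[0,0,15],"rot":[0,0,0]},{"grip":0,"linear":[0,0,10],"rot":[0,0,0]},{"grip":0,"linear":[0,0,5],"rot":[0,0,0]},{"grip":0,"linear":[0,0,5],"rot":[0,0,0]},{"grip":0,"linear":[0,0,5],"rot":[0,0,0]}]'
python3 - <<'E'
from h import *
to(0,-4,141,0.0)
p2,_=imaging.capture("side");cv2.imwrite("pics/s2.png",cv2.resize(p2[115:255,290:440,::-1],None,fx=4,fy=4,interpolation=2))
p2,_=imaging.capture("scene");cv2.imwrite("pics/c2.png",cv2.resize(p2[180:300,260:430,::-1],None,fx=4,fy=4,interpolation=2))
E
```

```text
time_s: 3.83
eef_pos: [597.6, -110.4, 176.4]
ee_rot: [0.0, 0.794, 0.608, 0.0]
force: [-3.2, 3.6, 5.5]
grip_width: 0.001
t 3.83 stand now [-1.000e-01 -2.500e+00  1.764e+02] F [-3.2  3.6  5.5] shift tool [-1.5  0.1 35.4]
rot [ 0.001 -0.     0.001]
```

View pics/s2.png

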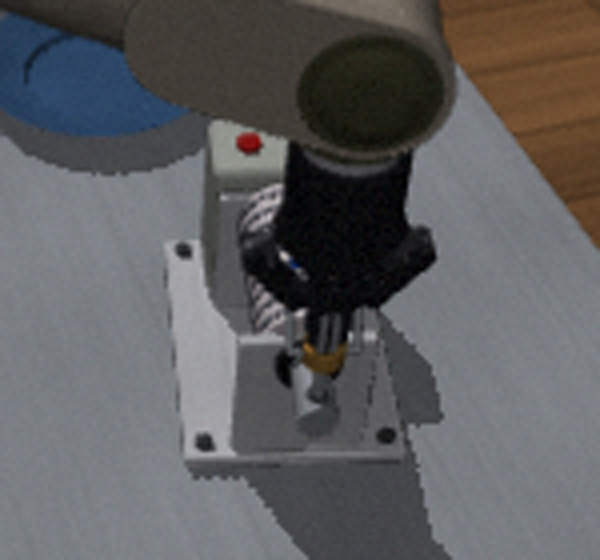

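View pics/c2.png

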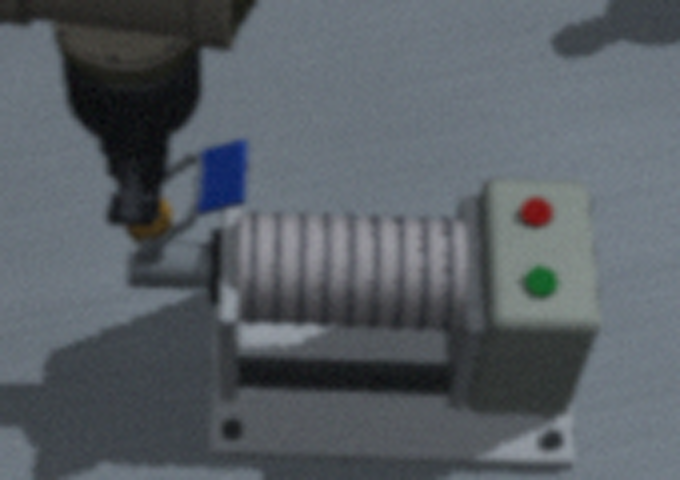

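The fingertips rest on the brass head (scene crop about (150,215)), clear of the ring. I keep pushing.

```bash
python3 -m creep '[{"grip":0,"linear":[0,0,4],"rot":[0,0,0]},{"grip":0,"linear":[0,0,4],"rot":[0,0,0]},{"grip":0,"linear":[0,0,4],"rot":[0,0,0]},{"grip":0,"linear":[0,0,4],"rot":[0,0,0]},{"grip":0,"linear":[0,0,4],"rot":[0,0,0]},{"grip":0,"linear":[0,0,4],"rot":[0,0,0]},{"grip":0,"linear":[0,0,4],"rot":[0,0,0]},{"grip":0,"linear":[0,0,2],"rot":[0,0,0]},{"grip":0,"linear":[0,0,1],"rot":[0,0,0]}]' 
python3 -c "
from h import *
to(0,-4,141,0.0)"
```

```text
time_s: 4.68
eef_pos: [597.7, -111.0, 144.0]
ee_rot: [0.0, 0.794, 0.607, 0.0]
force: [2.7, 1.2, 4.4]
grip_width: 0.001
t 4.68 stand now [  0.2  -3.  144. ] F [2.7 1.2 4.4] shift tool [-1.  -0.2  3. ]
rot [ 0.001 -0.     0.   ]
```

```bash
python3 -m creep '[{"grip":0,"linear":[0,0,1],"rot":[0,0,0]},{"grip":0,"linear":[0,0,1],"rot":[0,0,0]},{"grip":0,"linear":[0,0,0.5],"rot":[0,0,0]},{"grip":0,"linear":[0,0,0],"rot":[0,0,0]},{"grip":0,"linear":[0,0,0],"rot":[0,0,0]}]' 
python3 -c "
from h import *
to(0,-4,141,0.0)"; python3 -m creep '[{"grip":0,"linear":[0,0,0.5],"rot":[0,0,0]},{"grip":0,"linear":[0,0,0.5],"rot":[0,0,0]},{"grip":0,"linear":[0,0,0],"rot":[0,0,0]},{"grip":0,"linear":[0,0,0],"rot":[0,0,0]}]'
```

```text
time_s: 5.1
eef_pos: [597.4, -111.0, 141.8]
ee_rot: [0.0, 0.794, 0.607, -0.0]
force: [3.5, 0.3, 3.5]
grip_width: -0.003
t 5.1 stand now [-1.000e-01 -3.200e+00  1.418e+02] F [3.5 0.3 3.5] shift tool [-0.8  0.1  0.8]
rot [-0.  0.  0.]
time_s: 5.43
eef_pos: [597.4, -111.1, 141.1]
ee_rot: [0.0, 0.794, 0.607, -0.0]
force: [1.5, 0.5, 5.1]
grip_width: 0.001
```

```bash
python3 -m creep '[{"grip":0,"linear":[0,0,0.5],"rot":[0,0,0]},{"grip":0,"linear":[0,0,0.5],"rot":[0,0,0]},{"grip":0,"linear":[0,0,0],"rot":[0,0,0]},{"grip":0,"linear":[0,0,0],"rot":[0,0,0]}]'
```

```text
time_s: 5.77
eef_pos: [597.5, -111.1, 141.0]
ee_rot: [0.0, 0.794, 0.608, 0.0]
force: [-1.6, 1.2, 11.4]
grip_width: -0.003
```

```bash
python3 -m creep '[{"grip":0,"linear":[0,0,0.5],"rot":[0,0,0]},{"grip":0,"linear":[0,0,0.5],"rot":[0,0,0]},{"grip":0,"linear":[0,0,0.5],"rot":[0,0,0]},{"grip":0,"linear":[0,0,0],"rot":[0,0,0]}]'
```

```text
time_s: 6.1
eef_pos: [597.5, -111.1, 140.9]
ee_rot: [0.001, 0.794, 0.608, 0.0]
force: [-5.2, 2.8, 21.6]
grip_width: 0.0
```

```bash
python3 -m creep '[{"grip":0,"linear":[0,0,-15],"rot":[0,0,0]},{"grip":0,"linear":[0,0,-25],"rot":[0,0,0]},{"grip":0,"linear":[0,0,-30],"rot":[0,0,0]},{"grip":0,"linear":[0,0,-25],"rot":[0,0,0]},{"grip":0,"linear":[0,0,-10],"rot":[0,0,0]}]'
python3 - <<'E'
from h import *
to(0,90,245,0.4)
c=imaging.camera_params("wrist");p,d=imaging.capture("wrist");cv2.imwrite("pics/w3.png",p[:,:,::-1])
hsv=cv2.cvtColor(p,cv2.COLOR_RGB2HSV)
m=cv2.inRange(hsv,(108,150,50),(125,255,255));n,l,st,ce=cv2.connectedComponentsWithStats(m);
i=1+np.argmax(st[1:,4]);P=np.array([stand(pd(c,(u,v),d[v,u])) for v,u in zip(*np.nonzero(l==i))]);print("tab",np.percentile(P,[2,50,98],axis=0))
m=cv2.inRange(hsv,(12,120,50),(30,255,255));m[:,:290]=0;m[:,355:]=0;m[:150]=0;m[260:]=0
P=np.array([stand(pd(c,(u,v),d[v,u])) for v,u in zip(*np.nonzero(m))]);print("head",np.percentile(P,[5,50,95],axis=0))
E
```

```text
time_s: 6.52
eef_pos: [597.6, -111.3, 246.1]
ee_rot: [0.001, 0.794, 0.607, 0.0]
force: [-0.0, 0.0, 0.9]
grip_width: 0.003
t 6.52 stand now [ 1.000e-01 -3.400e+00  2.461e+02] F [-0.   0.   0.9] shift tool [93.4 -0.1  1. ]
rot [0.002 0.401 0.   ]
tab [[-18.7    34.8   180.   ]
 [  2.1    48.1   187.9  ]
 [ 22.604  59.8   193.4  ]]
head [[ -9.7 -10.9 138.3]
 [  1.6   1.3 140. ]
 [ 13.6  13.5 141.2]]
```

View pics/w3.png

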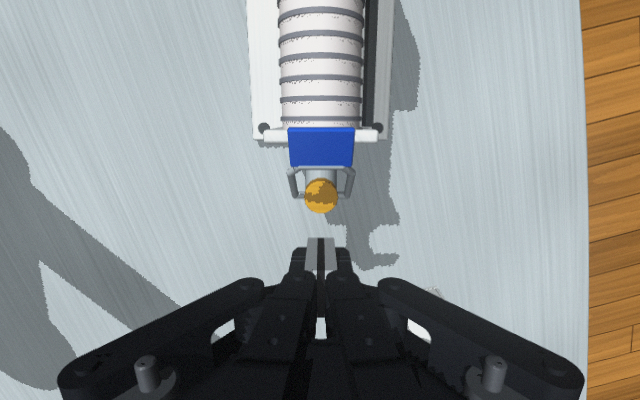

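Wrist view: the head (321,195) is at 140–141 mm, so the pin is home. The tab (321,147) spans y 35–60 and z 180–193. Next I move behind the tab with a tilt.

```bash
python3 -m creep '[{"grip":0,"linear":[25,0,0],"rot":[0,0,0]},{"grip":0,"linear":[35,0,0],"rot":[0,0,0]},{"grip":0,"linear":[35,2,0],"rot":[0,0,0]},{"grip":0,"linear":[0,0,0],"rot":[0,0.1,0]},{"grip":0,"linear":[0,0,0],"rot":[0,0.1,0]},{"grip":0,"linear":[0,0,0],"rot":[0,0.1,0]},{"grip":0,"linear":[0,0,0],"rot":[0,0.1,0]},{"grip":0,"linear":[0,0,0],"rot":[0,0,0]}]' 
python3 -c "
from h import *
to(2,92,178,0.4)"
```

```text
time_s: 7.23
eef_pos: [623.0, -21.8, 239.9]
ee_rot: [-0.124, 0.78, 0.593, 0.158]
force: [0.4, -0.9, 0.7]
grip_width: 0.001
t 7.23 stand now [  1.3  89.7 239.9] F [ 0.4 -0.9  0.7] shift tool [-22.2   1.1  57.9]
rot [-0.004 -0.004 -0.006]
```

```bash
python3 -m creep '[{"grip":0,"linear":[-5,0,14],"rot":[0,0,0]},{"grip":0,"linear":[-6,1,15],"rot":[0,0,0]},{"grip":0,"linear":[-6,0,15],"rot":[0,0,0]},{"grip":0,"linear":[-5,0,14],"rot":[0,0,0]},{"grip":0,"linear":[0,0,0],"rot":[0,0,0]}]'
python3 - <<'E'
from h import *
to(2,70,180,0.4)
p2,_=imaging.capture("side");cv2.imwrite("pics/s4.png",cv2.resize(p2[115:255,290:440,::-1],None,fx=4,fy=4,interpolation=2))
p2,_=imaging.capture("scene");cv2.imwrite("pics/c4.png",cv2.resize(p2[180:300,260:430,::-1],None,fx=4,fy=4,interpolation=2))
E
```

```text
time_s: 7.65
eef_pos: [624.1, -16.9, 177.0]
ee_rot: [-0.123, 0.779, 0.595, 0.155]
force: [-0.4, 0.1, 0.1]
grip_width: 0.0
t 7.65 stand now [  1.   94.7 177. ] F [-0.4  0.1  0.1] shift tool [-21.6   0.9 -12.4]
rot [-0.008  0.002 -0.002]
```

View pics/s4.png

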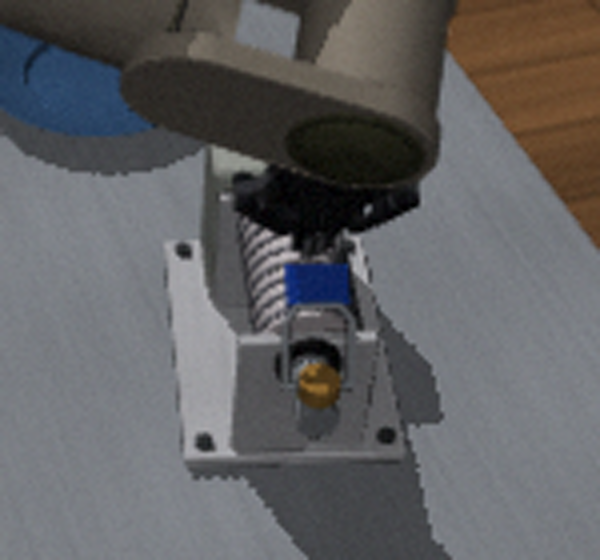

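View pics/c4.png

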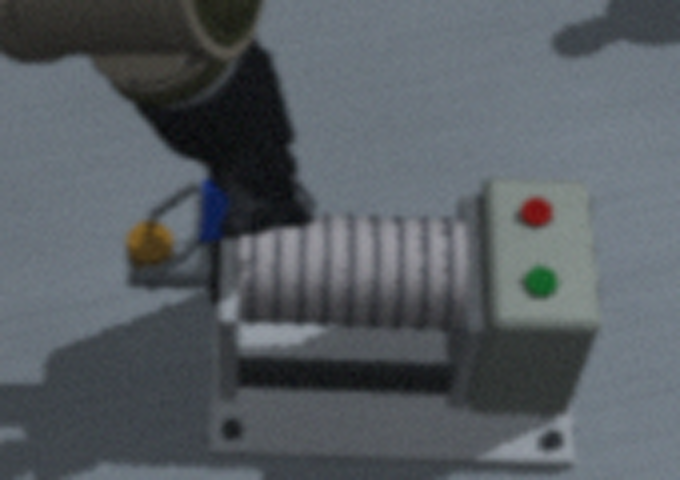

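```bash
cat > path.py <<'E'
from h import *
H=np.array([1.3,133.]);t=.4
r=lambda a:np.array([-np.sin(a),-np.cos(a)]);nf=lambda a:np.array([-np.cos(a),np.sin(a)])
n=np.array([np.cos(t),np.sin(t)]);z=np.array([np.sin(t),-np.cos(t)])
def tcp(a,s=18):
    T=H+56*r(a)+30*r(a+.44)+2.5*nf(a+.44);C=H+56*r(a)+s*r(a+.44)+2.5*nf(a+.44)
    if a>2.36:return T+11*n+10*z
    if a>.73:return C+11*n
    return C-11*n
if __name__=="__main__":
    s,p,R=pose();q=stand(p);cur=q[1:];print(q,s["force"])
    for a in(3.77,3.45,3.14,2.9,2.7,2.5,2.36,2.18,2,1.8,1.6,1.4,1.2,1,.8,.6,.4,.2,0):
        w=tcp(a);d=w-cur;cur=w;print(a,w.round(1),"toolx,z",(d@n).round(1),(d@z).round(1))
E
python3 path.py
```

```text
[  2.5  94.6 180.6] [-0.13572945  0.77249396  0.69576801]
3.77 [ 75.7 185.6] toolx,z -15.4 -12.0
3.45 [ 54.6 201.7] toolx,z -13.2 -23.1
3.14 [ 30.2 210.2] toolx,z -19.1 -17.3
2.9 [ 10.3 211.4] toolx,z -17.9 -8.9
2.7 [ -6.2 208.7] toolx,z -16.2 -4.0
2.5 [-21.7 202.8] toolx,z -16.6 -0.7
2.36 [-31.7 194.8] toolx,z -12.3 3.5
2.18 [-41.3 186.2] toolx,z -12.2 4.2
2 [-49.2 176. ] toolx,z -11.3 6.3
1.8 [-55.7 163.1] toolx,z -11.0 9.3
1.6 [-59.5 149.3] toolx,z -8.9 11.3
1.4 [-60.4 135. ] toolx,z -6.5 12.8
1.2 [-58.5 120.7] toolx,z -3.8 13.8
1 [-53.9 107.2] toolx,z -1.0 14.3
0.8 [-46.6  94.8] toolx,z 1.9 14.2
0.6 [-57.2  75.5] toolx,z -17.3 13.6
0.4 [-45.7  67. ] toolx,z 7.3 12.4
0.2 [-32.7  60.9] toolx,z 9.6 10.7
0 [-18.8  57.5] toolx,z 11.5 8.6
```

```bash
python3 -m creep '[{"grip":0,"linear":[-8,0,-6],"rot":[0,0,0]},{"grip":0,"linear":[-7,0,-6],"rot":[0,0,0]},{"grip":0,"linear":[-6.5,0,-11],"rot":[0,0,0]},{"grip":0,"linear":[-6.5,0,-12],"rot":[0,0,0]},{"grip":0,"linear":[-6.5,0,-6],"rot":[0,0,0]},{"grip":0,"linear":[-6.5,0,-6],"rot":[0,0,0]},{"grip":0,"linear":[-6,0,-5],"rot":[0,0,0]},{"grip":0,"linear":[0,0,0],"rot":[0,0,0]}]'
cat > look.py <<'E'
import sys
from h import *
k=sys.argv[1];o=[]
s,p,R=pose();print(stand(p),s["force"].round(1),s["time_s"])
for n,(a,b,w,h) in dict(scene=(260,170,130,130),side=(310,125,100,130)).items():
    im,_=imaging.capture(n);o.append(cv2.resize(im[b:b+h,a:a+w,::-1],None,fx=3.4,fy=3.4,interpolation=2))
cv2.imwrite(f"pics/{k}.png",np.hstack(o))
E
python3 look.py l5; python3 path.py | head -6
```

```text
time_s: 8.42
eef_pos: [609.1, -81.1, 212.0]
ee_rot: [-0.119, 0.779, 0.595, 0.158]
force: [0.7, -0.2, -0.3]
grip_width: -0.003
[  3.4  28.8 212. ] [ 0.7 -0.2 -0.3] 8.4167
[  2.9  30.  210.7] [ 0.60792179  0.5496678  -0.72887917]
3.77 [ 75.7 185.6] toolx,z 32.4 40.9
3.45 [ 54.6 201.7] toolx,z -13.2 -23.1
3.14 [ 30.2 210.2] toolx,z -19.1 -17.3
2.9 [ 10.3 211.4] toolx,z -17.9 -8.9
2.7 [ -6.2 208.7] toolx,z -16.2 -4.0
```

View pics/l5.png

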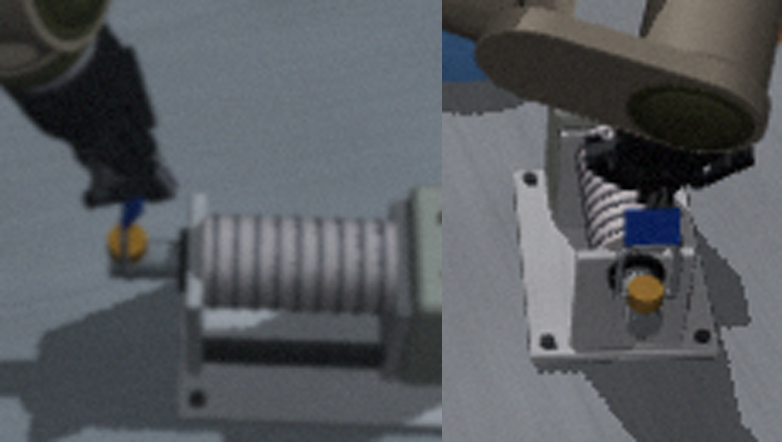

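The ring is now about upright, with the blue tab at (133,210) in the left half, being led by the fingers. I continue over the top.

```bash
python3 -m creep '[{"grip":0,"linear":[-9,-1,-4.5],"rot":[0,0,0]},{"grip":0,"linear":[-9,0,-4.5],"rot":[0,0,0]},{"grip":0,"linear":[-8,0,-2],"rot":[0,0,0]},{"grip":0,"linear":[-8,0,-2],"rot":[0,0,0]},{"grip":0,"linear":[-8,0,-1],"rot":[0,0,0]},{"grip":0,"linear":[-8,0,0],"rot":[0,0,0]},{"grip":0,"linear":[-6,0,2],"rot":[0,0,0]},{"grip":0,"linear":[-6,0,2],"rot":[0,0,0]},{"grip":0,"linear":[0,0,0],"rot":[0,0,0]}]' 
python3 look.py l6; python3 path.py | sed -n '1p;8,14p'
```

```text
time_s: 9.27
eef_pos: [591.8, -138.5, 194.7]
ee_rot: [-0.121, 0.779, 0.595, 0.157]
force: [-0.1, -0.5, -0.4]
grip_width: 0.005
[  1.7 -31.1 194.7] [-0.1 -0.5 -0.4] 9.2667
[  1.9 -30.3 195.7] [ 0.31041635 -0.07527685 -0.17865017]
2.36 [-31.7 194.8] toolx,z -12.3 3.5
2.18 [-41.3 186.2] toolx,z -12.2 4.2
2 [-49.2 176. ] toolx,z -11.3 6.3
1.8 [-55.7 163.1] toolx,z -11.0 9.3
1.6 [-59.5 149.3] toolx,z -8.9 11.3
1.4 [-60.4 135. ] toolx,z -6.5 12.8
1.2 [-58.5 120.7] toolx,z -3.8 13.8
```

View pics/l6.png

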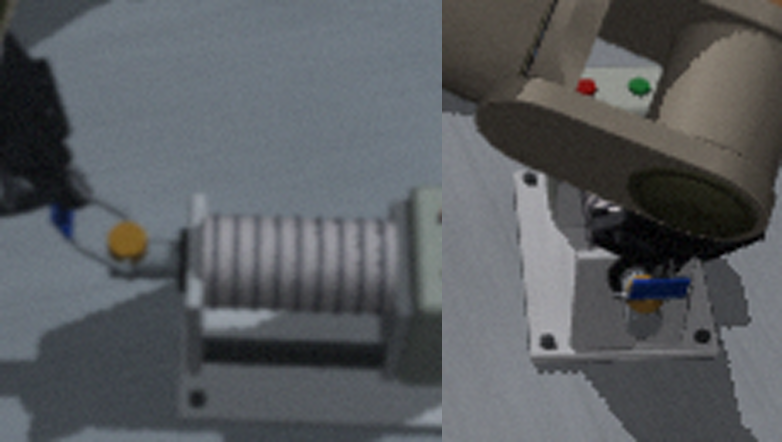

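The ring leans outboard past vertical; the tab shows at (62,220) on the left and (655,290) on the right. I continue down.

```bash
python3 -m creep '[{"grip":0,"linear":[-6.5,0,2],"rot":[0,0,0]},{"grip":0,"linear":[-6.5,0,2.5],"rot":[0,0,0]},{"grip":0,"linear":[-5.7,0,3],"rot":[0,0,0]},{"grip":0,"linear":[-5.7,0,3.3],"rot":[0,0,0]},{"grip":0,"linear":[-5.5,0,4.6],"rot":[0,0,0]},{"grip":0,"linear":[-5.5,0,4.7],"rot":[0,0,0]},{"grip":0,"linear":[-4.5,0,5.6],"rot":[0,0,0]},{"grip":0,"linear":[-4.5,0,5.7],"rot":[0,0,0]},{"grip":0,"linear":[-3.2,0,6.4],"rot":[0,0,0]},{"grip":0,"linear":[-3.2,0,6.4],"rot":[0,0,0]},{"grip":0,"linear":[0,0,0],"rot":[0,0,0]}]' 
python3 look.py l7; python3 path.py | sed -n '1p;12,21p'
```

```text
time_s: 10.28
eef_pos: [584.0, -165.9, 133.7]
ee_rot: [-0.122, 0.779, 0.595, 0.157]
force: [-0.2, -0.0, 0.7]
grip_width: 0.002
[  1.3 -59.6 133.7] [-0.2 -0.   0.7] 10.2833
[  1.8 -59.7 135.2] [ 0.77181236  0.16864202 -0.04118938]
1.6 [-59.5 149.3] toolx,z -8.9 11.3
1.4 [-60.4 135. ] toolx,z -6.5 12.8
1.2 [-58.5 120.7] toolx,z -3.8 13.8
1 [-53.9 107.2] toolx,z -1.0 14.3
0.8 [-46.6  94.8] toolx,z 1.9 14.2
0.6 [-57.2  75.5] toolx,z -17.3 13.6
0.4 [-45.7  67. ] toolx,z 7.3 12.4
0.2 [-32.7  60.9] toolx,z 9.6 10.7
0 [-18.8  57.5] toolx,z 11.5 8.6
```

View pics/l7.png

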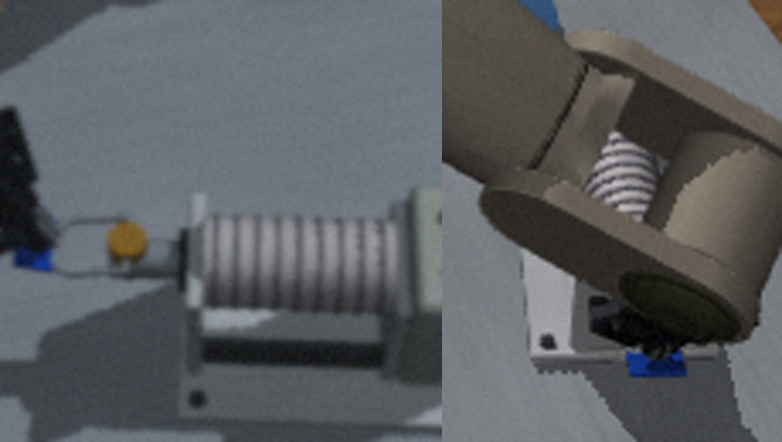

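Ring roughly level: the tab is at (35,257) on the left and (655,365) on the right, with the fingers on it. I press on down and around.

Run:
```python
from path import *
s,p,R=pose();cur=stand(p)[1:]
for w in((-61,120),(-60,105),(-57,90.5),(-56,76),(-45.7,67),(-32.7,61),(-18.8,57.5),(-13,57.5)):
    d=np.array(w)-cur;cur=np.array(w);print(w,(d@n).round(1),(d@z).round(1))
```

```text
(-61, 120) -7.1 13.5
(-60, 105) -4.9 14.2
(-57, 90.5) -2.9 14.5
(-56, 76) -4.7 13.7
(-45.7, 67) 6.0 12.3
(-32.7, 61) 9.6 10.6
(-18.8, 57.5) 11.4 8.6
(-13, 57.5) 5.3 2.3
```

```bash
python3 -m creep '[{"grip":0,"linear":[-3.5,0,6.7],"rot":[0,0,0]},{"grip":0,"linear":[-3.6,0,6.8],"rot":[0,0,0]},{"grip":0,"linear":[-2.5,0,7.1],"rot":[0,0,0]},{"grip":0,"linear":[-2.4,0,7.1],"rot":[0,0,0]},{"grip":0,"linear":[-1.5,0,7.2],"rot":[0,0,0]},{"grip":0,"linear":[-1.4,0,7.3],"rot":[0,0,0]},{"grip":0,"linear":[-2.4,0,6.8],"rot":[0,0,0]},{"grip":0,"linear":[-2.3,0,6.9],"rot":[0,0,0]},{"grip":0,"linear":[0,0,0],"rot":[0,0,0]}]' 
python3 look.py l8
```

```text
time_s: 11.13
eef_pos: [584.9, -162.3, 74.6]
ee_rot: [-0.122, 0.779, 0.595, 0.157]
force: [-0.4, 1.0, -0.4]
grip_width: 0.005
[  1.3 -55.9  74.6] [-0.4  1.  -0.4] 11.1333
```

View pics/l8.png

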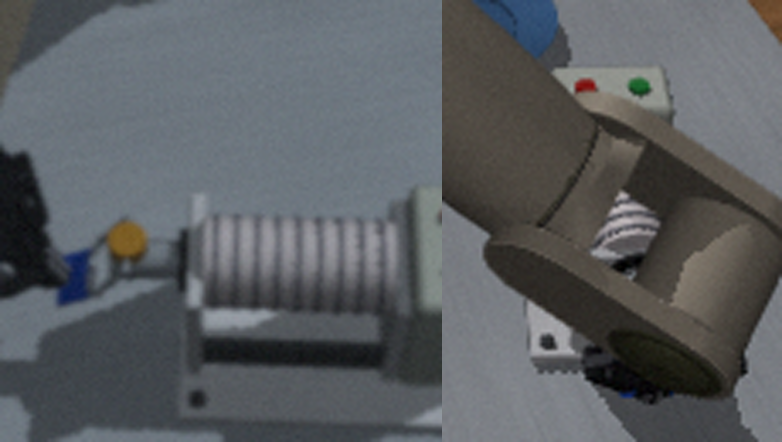

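The tab (72,278) is below level and the fingers are on its outboard face. I close it.

```bash
python3 -m creep '[{"grip":0,"linear":[3,0,6],"rot":[0,0,0]},{"grip":0,"linear":[3,0,6],"rot":[0,0,0]},{"grip":0,"linear":[4.8,0,5.3],"rot":[0,0,0]},{"grip":0,"linear":[4.8,0,5.3],"rot":[0,0,0]},{"grip":0,"linear":[5.7,0,4.3],"rot":[0,0,0]},{"grip":0,"linear":[5.7,0,4.3],"rot":[0,0,0]},{"grip":0,"linear":[0,0,0],"rot":[0,0,0]}]' 
python3 look.py l9
```

```text
time_s: 11.82
eef_pos: [595.4, -125.7, 57.9]
ee_rot: [-0.121, 0.778, 0.596, 0.158]
force: [0.5, 0.0, -1.0]
grip_width: -0.001
[  1.8 -17.9  57.9] [ 0.5  0.  -1. ] 11.8167
```

View pics/l9.png

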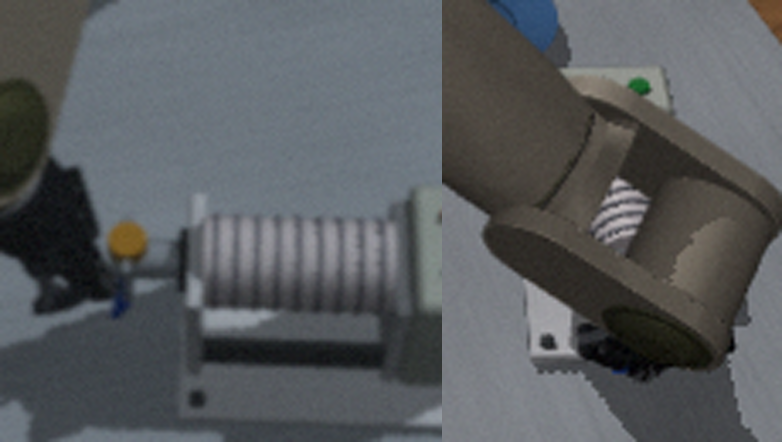

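```bash
python3 -m creep '[{"grip":0,"linear":[1.4,0,0.6],"rot":[0,0,0]},{"grip":0,"linear":[1.4,0,0.6],"rot":[0,0,0]},{"grip":0,"linear":[0,0,0],"rot":[0,0,0]},{"grip":0,"linear":[0,0,0],"rot":[0,0,0]}]';  python3 -m creep '[{"grip":0,"linear":[1,0,0.4],"rot":[0,0,0]},{"grip":0,"linear":[0.9,0,0.4],"rot":[0,0,0]},{"grip":0,"linear":[0,0,0],"rot":[0,0,0]},{"grip":0,"linear":[0,0,0],"rot":[0,0,0]}]'
```

```text
time_s: 12.25
eef_pos: [595.8, -125.0, 58.1]
ee_rot: [-0.12, 0.779, 0.595, 0.157]
force: [-2.9, -4.4, -0.4]
grip_width: 0.002
time_s: 12.58
eef_pos: [596.2, -124.2, 58.0]
ee_rot: [-0.119, 0.779, 0.595, 0.157]
force: [-4.7, -10.4, -0.0]
grip_width: -0.001
```

```bash
python3 -m creep '[{"grip":0,"linear":[0.9,0,0.4],"rot":[0,0,0]},{"grip":0,"linear":[0.9,0,0.4],"rot":[0,0,0]},{"grip":0,"linear":[0,0,0],"rot":[0,0,0]},{"grip":0,"linear":[0,0,0],"rot":[0,0,0]}]';python3 look.py l10
python3 - <<'E'
from h import *
p,d=imaging.capture("wrist");cv2.imwrite("pics/w10.png",p[:,:,::-1])
E
```

```text
time_s: 12.92
eef_pos: [596.5, -123.4, 57.9]
ee_rot: [-0.119, 0.779, 0.595, 0.156]
force: [-6.0, -15.1, 0.2]
grip_width: 0.0
[  2.3 -15.4  57.9] [ -6.  -15.1   0.2] 12.9167
```

View pics/l10.png

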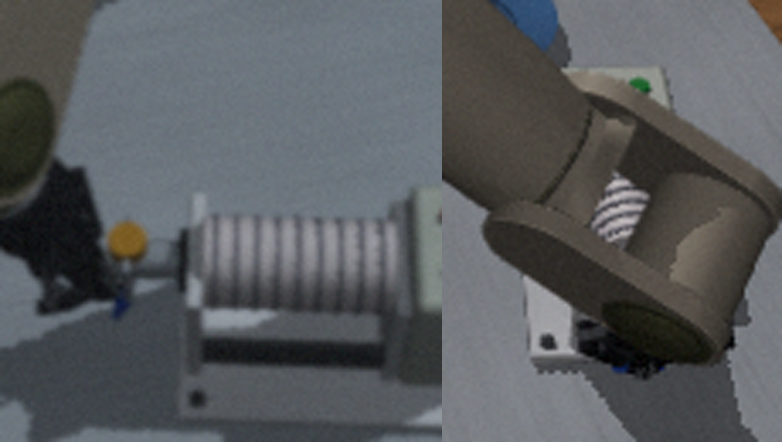

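View pics/w10.png

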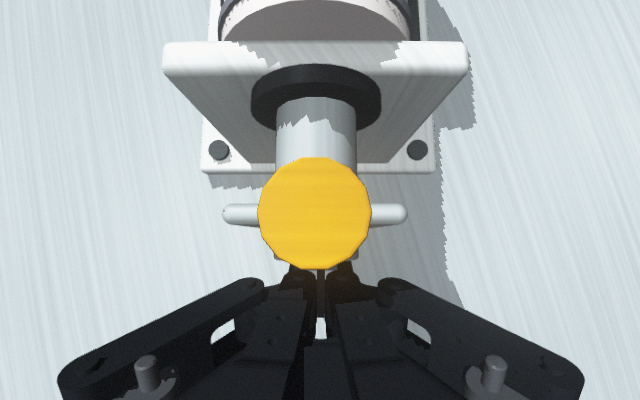

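Resistance builds at the expected closed position. I back off outboard and look.

```bash
python3 -m creep '[{"grip":0,"linear":[-9,0,-4],"rot":[0,0,0]},{"grip":0,"linear":[-18,0,-8],"rot":[0,0,0]},{"grip":0,"linear":[-27,0,-12],"rot":[0,0,0]},{"grip":0,"linear":[-27,0,-12],"rot":[0,0,0]},{"grip":0,"linear":[-27,0,-12],"rot":[0,0,0]},{"grip":0,"linear":[-20,0,-10],"rot":[0,0,0]},{"grip":0,"linear":[0,0,0],"rot":[0,0,0]}]';python3 look.py l11
python3 - <<'E'
from h import *
np.set_printoptions(precision=1,suppress=True)
c=imaging.camera_params("wrist")
p,d=imaging.capture("wrist");cv2.imwrite("pics/w11.png",p[:,:,::-1]);np.save("pics/w11.npy",d)
hsv=cv2.cvtColor(p,cv2.COLOR_RGB2HSV)
m=cv2.inRange(hsv,(108,150,30),(125,255,255));n,l,st,ce=cv2.connectedComponentsWithStats(m);
i=1+np.argmax(st[1:,4]);P=np.array([stand(pd(c,(u,v),d[v,u])) for v,u in zip(*np.nonzero(l==i))]);print(st[i],"tab",np.percentile(P,[2,50,98],axis=0))
Q=P[abs(P[:,0]-2)<12]; k=np.polyfit(Q[:,2],Q[:,1],1);print("slope angle",np.arctan(k[0]), "y at z=63",np.polyval(k,63))
E
```

```text
time_s: 13.65
eef_pos: [559.3, -259.9, 61.8]
ee_rot: [-0.12, 0.78, 0.594, 0.158]
force: [-0.5, 0.2, 0.6]
grip_width: -0.002
[   2.1 -156.8   61.8] [-0.5  0.2  0.6] 13.65
[ 281    0   75   30 2138] tab [[-18.7 -14.7  50.9]
 [  2.  -10.6  58.9]
 [ 22.6  -6.9  66.2]]
slope angle -0.5986592196445263 y at z=63 -13.75997605275057
```

View pics/l11.png

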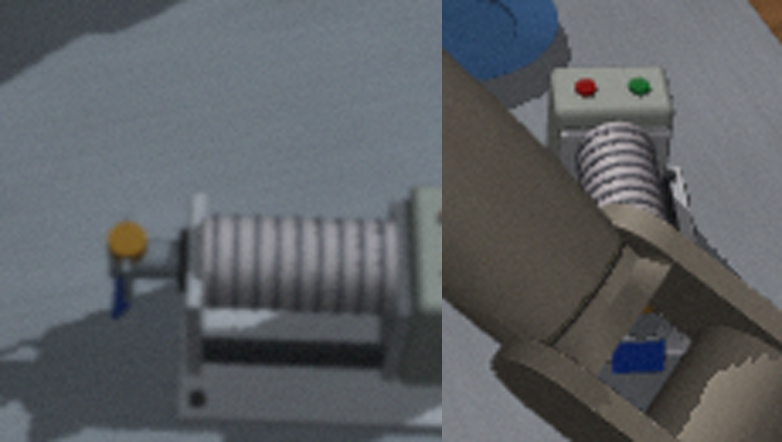

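View pics/w11.png

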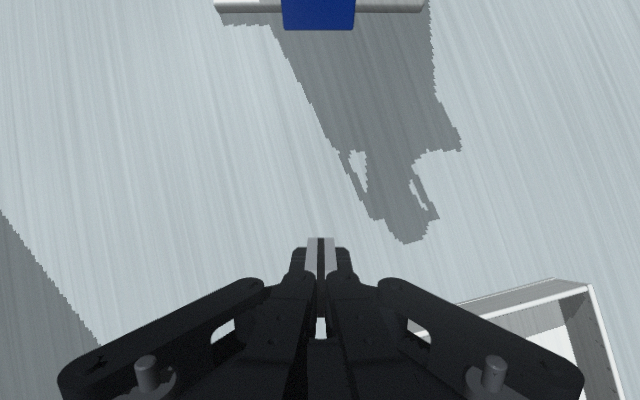

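The tab hangs below the shaft end (scene crop about (120,297)). Its points (y −15 to −7, z 51–66) match the closed geometry. I rise for a fuller check from a clear pose, staying away from the tray at the lower right of the wrist view.

```bash
python3 -m creep '[{"grip":0,"linear":[0,0,-25],"rot":[0,0,0]},{"grip":0,"linear":[0,0,-35],"rot":[0,0.1,0]},{"grip":0,"linear":[0,0,-35],"rot":[0,0.1,0]},{"grip":0,"linear":[0,0,-35],"rot":[0,0.1,0]},{"grip":0,"linear":[0,0,-10],"rot":[0,0.1,0]},{"grip":0,"linear":[0,0,0],"rot":[0,0,0]},{"grip":0,"linear":[0,0,0],"rot":[0,0,0]}]';python3 look.py l12
python3 - <<'E'
from h import *
np.set_printoptions(precision=1,suppress=True)
c=imaging.camera_params("wrist")
p,d=imaging.capture("wrist");cv2.imwrite("pics/w12.png",p[:,:,::-1])
hsv=cv2.cvtColor(p,cv2.COLOR_RGB2HSV)
m=cv2.inRange(hsv,(108,150,30),(125,255,255));n,l,st,ce=cv2.connectedComponentsWithStats(m);
i=1+np.argmax(st[1:,4]);l=cv2.erode((l==i).astype(np.uint8),np.ones((5,5)));P=np.array([stand(pd(c,(u,v),d[v,u])) for v,u in zip(*np.nonzero(l))]);print(st[i],"tab",np.percentile(P,[2,50,98],axis=0))
k=np.polyfit(P[:,2],P[:,1],1);print("tilt",np.arctan(k[0]),"y at 63",np.polyval(k,63),"expected -8.5 closed")
m=cv2.inRange(hsv,(12,120,50),(30,255,255));n,l,st,ce=cv2.connectedComponentsWithStats(m)
for i in range(1,n):
    if st[i,4]>60:
        P=np.array([stand(pd(c,(u,v),d[v,u])) for v,u in zip(*np.nonzero(l==i))]);print(st[i],np.percentile(P,[5,50,95],axis=0))
E
```

```text
time_s: 14.38
eef_pos: [542.9, -319.3, 183.0]
ee_rot: [-0.237, 0.732, 0.559, 0.309]
force: [0.5, 0.3, -0.1]
grip_width: 0.001
[   1.9 -218.4  183. ] [ 0.5  0.3 -0.1] 14.3833
[302 115  36  23 728] tab [[-16.  -13.6  53.8]
 [  2.4  -8.8  63.5]
 [ 19.7  -4.3  72.6]]
tilt -0.6995095764269343 y at 63 -8.539243767706239 expected -8.5 closed
[ 432    0  208  241 6010] [[ 918.   292.3 -755.4]
 [1208.8  825.2 -751. ]
 [1365.3 1872.4 -746.8]]
[306  59  28  30 706] [[-10.1 -14.5 125.9]
 [  1.5  -8.4 139.2]
 [ 13.7  10.8 140.6]]
```

View pics/w12.png

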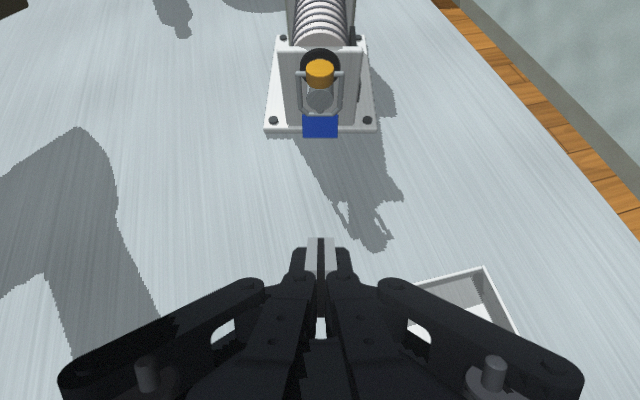

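View pics/l12.png

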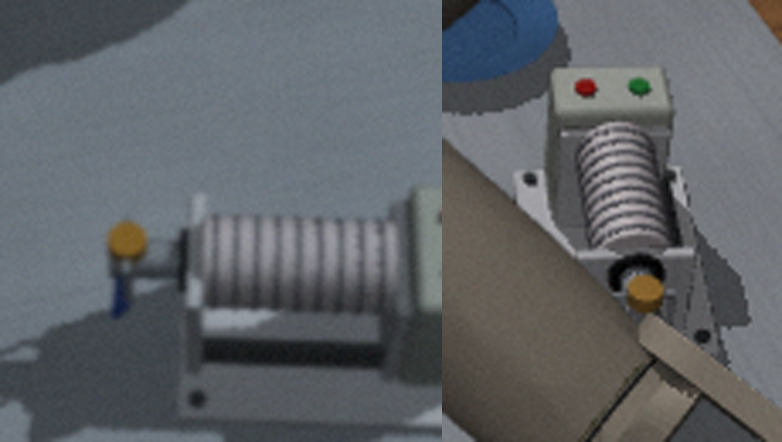

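```bash
python3 -c "
from rig import ctrl,sensors
print(sensors.sense()['force']);print(ctrl.finish_job())"
```

```text
[-0.08738133  0.08248277 -0.71892652]
the job is handed in; nothing more can be done
None
```

I pushed the linchpin fully home, then swung the ring over the shaft end and pressed its tab until it stopped. I backed the arm clear and handed the job in at about 14.5 s.

- **Pin:** it stopped hard at a tip height of 141 mm with about 22 N on it. In the last wrist picture the head top reads about 140–141 mm, which matches fully home.
- **Ring:** the tab met its stop at about 16 N. After I let go, the tab's outer face lies at y −8.5 mm where its height is 63 mm, and a closed ring should give −8.5 mm. The ring can be seen around the shaft.
- **Disagreeing check:** a straight-line fit to the tab's slope gave 0.70 rad, against 0.44 rad expected when closed. The spread of the same points gives about 0.46 rad. I put the difference down to stray depth readings and did not look into it further.
- **Leave-alone items:** I did not touch the tray, plate or bottle, though I did not measure their positions again at the end. The force at hand-in was below 1 N.

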